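# Dispose of a used needle and lock the sharps bin

### The job

Pull the used yellow-handled needle out of its upright cup and drop it into the open red sharps bin, leaving the marker pen in the other cup. Swing the bin's white lid down shut, and press the blue locking plug on the lid fully home, down to its stop, about level with its grey collar. Leave the other things on the bench where they are.

Things in the scene. Friction and masses are not known exactly. Their poses are not given: they have to be found in the camera images.
- needle: used needle to dispose of: round yellow plastic handle 12 mm dia x 90 mm above a white hub and a blunt steel needle 6 mm dia; 130 mm long overall, 30 g. It stands needle down, leaning a little, in one of the two cups; about 58 mm of handle sticks out above the cup. Origin: the needle's bottom end; z runs along it to the handle's top (z = 0.130)
- needle_mid (a point): middle of the needle's length, 65 mm above its origin
- needle_cup: heavy aluminium cup holding the needle, fixed to the bench: 52 to 56 mm outside dia, 80 mm tall, bore about 20 mm, bore floor 8 mm above the bench. Origin: centre of its underside. It and the pen cup look alike and may change places
- pen_cup: the like cup, fixed, that holds the marker pen. Origin: centre of its underside
- pen: white marker pen with a blue cap, 15 mm dia, 135 mm long, standing in the pen cup; to be left there. Origin: its bottom end, z along it
- bin: red open-topped sharps bin, fixed to the bench: 170 (own x) x 180 (own y) x 145 mm tall, walls and floor 5 mm. Origin: centre of its underside. The lid's hinge runs along y on the rim at own x = +85 mm, which is on the robot's left (about +y); the free side is own -x
- lid (a joint): lid angle (rad): 0 = shut flat on the rim, 1.57 = standing upright, at most 1.9. Starts standing open. Stiff hinge: stays where it is left; about 2 N at the free edge moves it. The lid is a white plate 176 x 190 x 8 mm
- lid_hinge (a point): middle of the hinge line, on the underside of the lid, 145 mm above the bench. This point's axes turn with the lid: own -x points along the lid to its free edge, own y along the hinge, own z out of its outer face (up when shut)
- lid_edge (a point): middle of the lid's free edge, on the outer face, 176 mm from the hinge; same axes
- plug (a joint): how far the locking plug is pressed in (m): near 0 = standing 9.5 mm above its collar, 0.008 = fully home against its stop, its top level with the collar to within 1.5 mm. Stiff: needs about 6 N over the whole travel (press on with 10 to 20 N) and stays where it is left
- plug_top (a point): centre of the top of the blue locking plug, 44 mm dia, on the lid's outer face 125 mm from the hinge and midway along it; own z points out of the lid. A grey collar 60 mm dia, 2.5 mm thick surrounds it. With lid shut and plug home the plug top is 157 mm above the bench
- stain_bottle: amber glass bottle, black cap, 52 mm dia, 110 mm tall; loose bystander. Origin: centre of its underside
- specimen_jar: clear jar with orange cap, 64 mm dia, 65 mm tall; loose bystander. Origin: centre of its underside
- beaker: empty glass beaker, 70 mm dia, 85 mm tall; loose bystander. Origin: centre of its underside
- slide_box: closed blue slide box 90 x 160 x 32 mm; loose bystander. Origin: centre of its underside
- petri_dish: clear covered dish, 90 mm dia, 20 mm tall; loose bystander. Origin: centre of its underside

How it is judged:
On the way:
1. the needle is let go inside the bin, before the lid is shut (x of needle_mid in the frame of bin between -0.08 and 0.08 m and y of needle_mid in the frame of bin between -0.085 and 0.085 m and z of needle_mid in the frame of bin between 0 and 0.1 m and contact force between the fingers and needle below 0.1 N and value of joint lid above 0.3 rad), for 0.2 s.
At the end, for the whole second after the job is handed in: the needle lies still wholly inside the bin (its middle within the walls and less than 100 mm above the bin's underside), the lid is shut to within 0.04 rad, and the locking plug is pressed in by more than 6.5 of its 8 mm (x of needle_mid in the frame of bin between -0.08 and 0.08 m and y of needle_mid in the frame of bin between -0.085 and 0.085 m and z of needle_mid in the frame of bin between 0 and 0.1 m and linear speed of needle below 0.05 m/s and value of joint lid below 0.04 rad and value of joint plug above 0.0065 m); the robot touches nothing.
It fails at once if the marker pen is moved by more than 40 mm (distance of pen from where it was at the start of the episode above 0.04 m).
It fails at once if a loose bystander (bottle, jar, beaker, slide box or dish) is moved by more than 40 mm (distance of any of stain_bottle, specimen_jar, beaker, slide_box, petri_dish from where it was at the start of the episode above 0.04 m).
It also fails if it takes over 58 s, if anything falls off the work surface, if the arm or the gripper's body presses on something with over 40 N, if the wrist force passes 120 N, or if a joint passes its speed limit or range.

### The arm

A 6-joint arm with a two-finger parallel gripper is mounted at the origin on the work surface. World frame = base frame: x ahead of the robot, y to its left, z up, the work surface at z = 0. Lengths are in m, angles in rad, forces in N, time in s.
With the tool pointing down it reaches from about 0.4 to 0.825 m from the base axis. Payload 7 kg.
Tool frame: the origin (TCP) lies at the very end of the fingers, on their centre line; the grasp point (between the pads) lies 19 mm behind it; z points along the fingers, y is the line along which they close (so a half turn about z gives the same grasp; the last joint's range is limited). The gripper opens to 88 mm and grips with 3 to 60 N. Pads are 19 mm wide; open, the fingers measure 130 mm over their backs; the gripper's body (78 mm by 193 mm) begins 47 mm behind the grasp point.
Start: joints at [1.518, 0.359, 0.012, 0, -1.224, -0.288], TCP at [0.226, 0.636, 0.227] pointing down, gripper open.
Joint ranges: [-3.07, 3.07], [-1.43, 2.12], [-1.02, 1.25], [-3.03, 1.67], [-3.05, -0], [-3.03, 3.03]. Speed limits (rad/s): [2.39, 2.39, 3.01, 3.14, 3.14, 3.14].

### API

Orientations are given as [roll, pitch, yaw] about the fixed x, y, z axes, in that order (R = Rz(yaw) Ry(pitch) Rx(roll)).
In Python, from station import * gives the robot as it stands.
- The arm moves only by the tool servo_tool, never from a script. Its argument "moves" is a list of rows, each an object of numbers: "jaw": the opening, from 0 (shut) to 1 (fully open); "dx", "dy", "dz": the shift along the world's x, y, z in m; "roll": the turn about the world's z in degrees. A call has exactly 10 rows; each row shifts and turns the commanded pose from where the row before left it; what a row does not reach is not made up. A row lasts 1/8 s, in which the tool goes at most 62.5 mm and 10.7 degrees, less where a joint would pass 70% of its speed; a pose out of reach is approached as far as the arm can. A call with a gripper value outside its range is refused whole. The fingers move at their own pace and stop on an object; "newtons" is the grip in N (left out, the last holds). Time passes only in rows, so rows that do not move let the fingers close, or fill a call up. It gives the time, the measured TCP pose, the force, the opening and the grip force at its end, in the units of the state.
- get_state(): the state, without advancing time (a new reading comes with each control period).
- grab_frame(name): name is "scene" or "top" or "wrist"; returns (picture, depth): 384x512x3 uint8, red, green, blue; 384x512 float32, m along the optical axis (not along the pixel's ray), 0 where there is no reading.
- calibration(name): a dict with "intrinsics" (3x3 intrinsics, pixels), "R" (3x3) and "t" (3): a world point X has camera coordinates R X + t. Camera axes: x right, y down, z forward; pixel columns grow to the right and rows downward; lengths in m; the calibration is good to about 2 mm. The wrist camera is an equidistant fisheye: a pixel r from the principal point sees the ray r / f radians off the axis. A picture is of the moment at which its call begins: read the wrist's pose just before it. calibration takes no time and is no camera call; for the wrist camera it gives the pose at the moment of the call.
- job_done(): hands the job in; it is judged then, once.
The state is a dict: "t": time; "q": joint angles; "qd": joint speeds; "joint_efforts": joint torques, N m; "eef_pos": TCP position; "ee_rot": TCP orientation; "force": force on the tool from outside, world axes, zero at the start; "moment": the same for the moment, N m; "width": finger opening in m; "gripper_force": force on a finger pad.
Only numpy, scipy, OpenCV 4.12 (cv2) and the standard library are available. Lean on these libraries where they do the work, as an engineer would, in place of code of your own. Each camera call takes 0.05 s, during which the arm holds its last target. There are 200 camera calls.

## Working session

There is one attempt and no reset: what is moved stays moved. The work goes in short steps, Python scripts to look and compute and a tool call to move; the robot and the scene stay as the last step left them, time stands still between calls to the robot, and variables do not carry over. Pictures are saved under pics/ and viewed, at most 10 in all, crops included, and the job is handed in when it is done.

Besides the shell and the picture viewer there is one more tool, called in YAML: its name, and indented under it one key for each argument. servo_tool: Moves the arm, as the interface text tells. Its arguments: {"type":"object","properties":{"moves":{"type":"array","items":{"type":"object","properties":{"jaw":{"type":"number"},"dx":{"type":"number"},"dy":{"type":"number"},"dz":{"type":"number"},"roll":{"type":"number"}}}},"newtons":{"type":"number"}},"required":["moves"]}

```bash
mkdir -p pics; cat > h.py <<'E'
from station import *
import numpy as np, cv2
def save(n,f): cv2.imwrite(f'pics/{f}.png', cv2.cvtColor(n,cv2.COLOR_RGB2BGR))
def world(c,u,v,d):
    K=np.array(c["intrinsics"]);R=np.array(c["R"]);t=np.array(c["t"])
    return R.T@(np.linalg.inv(K)@[u,v,1]*d-t)
E
python3 - <<'E'
from h import *
ims=[]
for n in("scene","top"):
    c=calibration(n);p,d=grab_frame(n);save(p,n+'0');np.savez(n+'0',p=p,d=d,K=c["intrinsics"],R=c["R"],t=c["t"])
    print(n,np.array(c["intrinsics"]).round(1).tolist(),(-np.array(c["R"]).T@np.array(c["t"])).round(3), np.array(c["R"]).round(2).tolist())
s=get_state();print(s["t"],s["eef_pos"],s["ee_rot"],s["width"])
E
```

```text
scene [[411.2, 0.0, 264.1], [0.0, 411.2, 193.3], [0.0, 0.0, 1.0]] [1.362 0.019 0.667] [[-0.2, 0.98, 0.0], [0.56, 0.12, -0.82], [-0.8, -0.17, -0.57]]
top [[472.6, 0.0, 264.9], [0.0, 472.6, 195.0], [0.0, 0.0, 1.0]] [ 0.395 -0.139  1.46 ] [[-0.01, -1.0, 0.0], [-0.99, 0.01, -0.16], [0.16, -0.0, -0.99]]
0.1 [0.22548597 0.63574736 0.22569841] [ 3.14006669e+00 -1.32955793e-04 -3.40890330e-01] 0.08744309269634437
```

View pics/scene0.png

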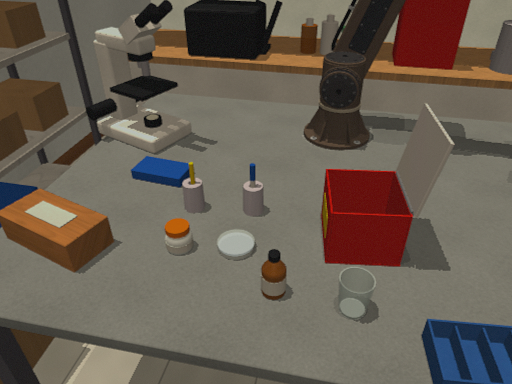

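View pics/top0.png

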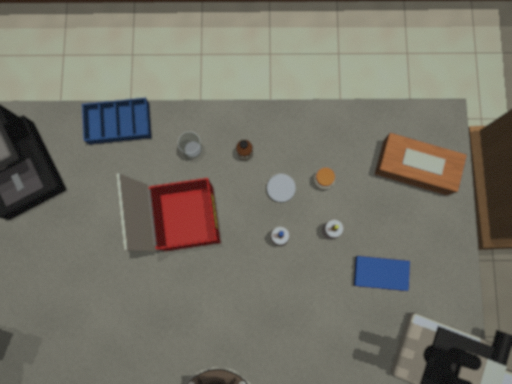

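The scene view shows the needle (yellow handle, 192,165) in the left cup and the pen (252,165) in the other. The bin is at (365,215) with its lid upright. In the top view the needle is at about (334,229), the pen at (281,236) and the bin at (185,213). Next I'll enlarge crops of these.

```bash
python3 - <<'E'
from h import *
a=np.load('top0.npz')['p'];b=np.load('scene0.npz')['p']
A=cv2.resize(a[195:265,265:365],(800,560),interpolation=cv2.INTER_CUBIC)   # x8
B=cv2.resize(b[150:220,165:285],(800,467),interpolation=cv2.INTER_CUBIC)
save(np.hstack([cv2.resize(a[205:255,310:360],(400,400),interpolation=cv2.INTER_CUBIC),cv2.resize(b[155:215,165:225],(400,400),interpolation=cv2.INTER_CUBIC)]),'needle')
save(np.hstack([cv2.resize(a[165:265,110:230],(480,400),interpolation=cv2.INTER_CUBIC),cv2.resize(b[100:270,310:445],(318,400),interpolation=cv2.INTER_CUBIC)]),'bin')
E
```

```text
(no output)
```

View pics/needle.png

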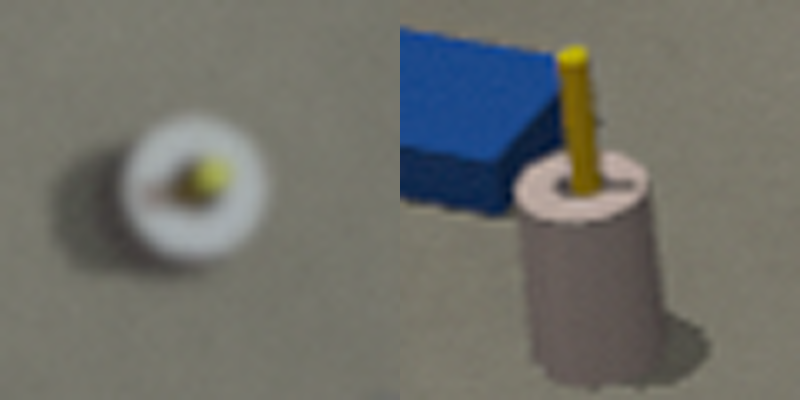

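View pics/bin.png

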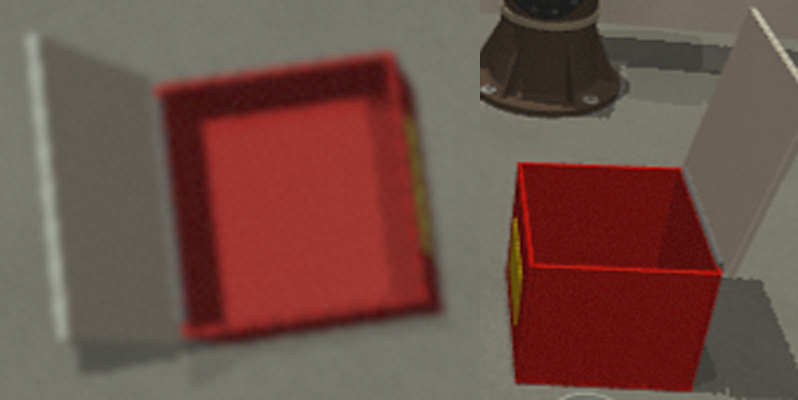

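The crops give these full-image pixel positions:

| Feature | Top | Scene |
|---|---|---|
| Needle top | (336.0, 226.3) | (190.5, 162.5) |
| Cup top centre | (333.9, 228.1) | (191.8, 182.5) |
| Bin rim corners | (149,187.6), (207.6,178.5), (156,247.8) | (411.9,215.4), (332.7,212.8), (325.5,169), (396,171.2) |

In the top view, the lid's free edge runs from (117.9,173.6) to (125.1,249.1).

```bash
python3 - <<'E'
from h import *
T=np.load('top0.npz');S=np.load('scene0.npz')
P=lambda z:z['K']@np.c_[z['R'],z['t']]
def tri(a,b):
    X=cv2.triangulatePoints(P(T),P(S),np.float64(a).reshape(2,1),np.float64(b).reshape(2,1)).ravel();return (X[:3]/X[3]).round(4)
def onz(z,u,v,h):
    r=z['R'].T@np.linalg.inv(z['K'])@[u,v,1];c=-z['R'].T@z['t'];return (c+r*(h-c[2])/r[2]).round(4)
print('top',tri((336,226.3),(190.5,162.5)),onz(T,336,226.3,.135))
print('cup',tri((333.9,228.1),(191.8,182.5)),onz(T,333.9,228.1,.08),onz(S,191.8,182.5,.08),'exit',onz(S,192.5,183,.08))
for n,a,b in(('hinge far x',(149,187.6),(411.9,215.4)),('free far x',(207.6,178.5),(332.7,212.8)),('hinge near',(155.9,247.8),(396,171.2))):print(n,tri(a,b),onz(T,*a,.145),onz(S,*b,.145))
print('free near',onz(S,325.5,169,.145))
# lid points from scene depth
for u,v in((428,115),(440,145),(412,160),(425,180),(420,150),(430,130)):print((u,v),world(S,u,v,S['d'][v,u]).round(3))
for n,u,v,z in(('bottle',244,148,.11),('jar',324,178,.065),('beaker',189,146,.085),('dish',281,188,.02),('pen',281,235,.14),('box',382,273,.03)):print(n,onz(T,u,v,z))
print('lid edge top view',onz(T,117.9,173.6,.32),onz(T,125.1,249.1,.32))
E
```

```text
top [ 0.5224 -0.3441  0.1372] [ 0.5226 -0.3444  0.135 ]
cup [ 0.5229 -0.3469  0.0768] [ 0.5226 -0.3466  0.08  ] [ 0.5274 -0.3447  0.08  ] exit [ 0.5293 -0.3421  0.08  ]
hinge far x [0.6359 0.1833 0.1409] [0.6351 0.182  0.145 ] [0.6414 0.1825 0.145 ]
free far x [0.661  0.0193 0.1402] [0.6601 0.0169 0.145 ] [0.6669 0.0216 0.145 ]
hinge near [0.4659 0.1589 0.1429] [0.4657 0.1575 0.145 ] [0.4691 0.1595 0.145 ]
free near [ 0.4948 -0.0078  0.145 ]Traceback (most recent call last):
  File "<stdin>", line 13, in <module>
  File "h.py", line 5, in world
    K=np.array(c["intrinsics"]);R=np.array(c["R"]);t=np.array(c["t"])
               ~^^^^^^^^^^^^^^
    raise KeyError(f"{key} is not a file in the archive") from None
KeyError: 'intrinsics is not a file in the archive'
```

servo_tool:
  moves:
    - {"dx": 0.02,"dy": -0.02,"dz": 0.05,"jaw": 0.7}
    - {"dx": 0.02,"dy": -0.02,"dz": 0.05}
    - {"dx": 0.02,"dy": -0.02,"dz": 0.05}
    - {"dx": 0.02,"dy": -0.02,"dz": 0.05}
    - {"dx": 0.035,"dy": -0.05}
    - {"dx": 0.035,"dy": -0.05}
    - {"dx": 0.035,"dy": -0.05}
    - {"dx": 0.035,"dy": -0.05}
    - {"dx": 0.035,"dy": -0.05}
    - {"dx": 0.035,"dy": -0.05}
  newtons: 20

```text
$.moves[0]: bad value
```

servo_tool:
  moves:
    - {"dy": -0.06,"roll": -10}
    - {"dy": -0.06,"roll": -10}
    - {"dy": -0.06,"roll": -10}
    - {"dy": -0.06,"roll": -10}
    - {"dy": -0.06,"roll": -10}
    - {"dy": -0.06,"roll": -10}
    - {"dy": -0.06,"roll": -10}
    - {"dy": -0.055}
    - {"dy": -0.055}
    - {"dy": -0.05}

```text
$.moves[0]: bad value
```

servo_tool:
  moves:
    - {"dz": -0.06}
    - {"dz": -0.06}
    - {"dz": -0.04}
    - {"dz": -0.02}
    - {}
    - {}
    - {}
    - {}
    - {}
    - {}

```text
$.moves[0]: bad value
```

```bash
python3 - <<'E'
from h import *
s=get_state();c=calibration("wrist");p,d=grab_frame("wrist");save(p,'w1');np.savez('w1',p=p,d=d,K=c["intrinsics"],R=c["R"],t=c["t"])
print(s["t"],s["eef_pos"],s["ee_rot"],s["width"],np.array(c["intrinsics"]).round(1).tolist())
E
```

```text
0.1 [0.22548597 0.63574736 0.22569841] [ 3.14006669e+00 -1.32955793e-04 -3.40890330e-01] 0.08744309269634437 [[297.3, 0.0, 255.8], [0.0, 297.3, 188.3], [0.0, 0.0, 1.0]]
```

View pics/w1.png

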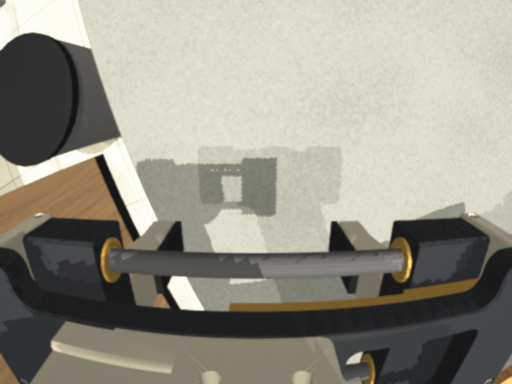

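The moves were refused because every row needs all five fields, so this picture only shows the start pose, with the fingertips at (165,250) and (345,250). I'll send the moves again with all fields.

servo_tool:
  moves:
    - {"dx": 0.02,"dy": -0.02,"dz": 0.05,"roll": 0,"jaw": 0.7}
    - {"dx": 0.02,"dy": -0.02,"dz": 0.05,"roll": 0,"jaw": 0.7}
    - {"dx": 0.02,"dy": -0.02,"dz": 0.05,"roll": 0,"jaw": 0.7}
    - {"dx": 0.02,"dy": -0.02,"dz": 0.05,"roll": 0,"jaw": 0.7}
    - {"dx": 0.035,"dy": -0.05,"dz": 0,"roll": 0,"jaw": 0.7}
    - {"dx": 0.035,"dy": -0.05,"dz": 0,"roll": 0,"jaw": 0.7}
    - {"dx": 0.035,"dy": -0.05,"dz": 0,"roll": 0,"jaw": 0.7}
    - {"dx": 0.035,"dy": -0.05,"dz": 0,"roll": 0,"jaw": 0.7}
    - {"dx": 0.035,"dy": -0.05,"dz": 0,"roll": 0,"jaw": 0.7}
    - {"dx": 0.035,"dy": -0.05,"dz": 0,"roll": 0,"jaw": 0.7}
  newtons: 20

```text
t: 1.4
eef_pos: [0.5163, 0.2544, 0.4265]
ee_rot: [-3.141, 0.0, -0.34]
force: [0.6, 1.2, 0.2]
width: 0.0614
gripper_force: 0.0
```

servo_tool:
  moves:
    - {"dx": 0,"dy": -0.06,"dz": 0,"roll": -10,"jaw": 0.7}
    - {"dx": 0,"dy": -0.06,"dz": 0,"roll": -10,"jaw": 0.7}
    - {"dx": 0,"dy": -0.06,"dz": 0,"roll": -10,"jaw": 0.7}
    - {"dx": 0,"dy": -0.06,"dz": 0,"roll": -10,"jaw": 0.7}
    - {"dx": 0,"dy": -0.06,"dz": 0,"roll": -10,"jaw": 0.7}
    - {"dx": 0,"dy": -0.06,"dz": 0,"roll": -10,"jaw": 0.7}
    - {"dx": 0,"dy": -0.06,"dz": 0,"roll": -10,"jaw": 0.7}
    - {"dx": 0,"dy": -0.06,"dz": 0,"roll": 0,"jaw": 0.7}
    - {"dx": 0,"dy": -0.06,"dz": 0,"roll": 0,"jaw": 0.7}
    - {"dx": 0,"dy": -0.055,"dz": -0.02,"roll": 0,"jaw": 0.7}

```text
t: 2.65
eef_pos: [0.5157, -0.3413, 0.4075]
ee_rot: [-3.139, -0.001, -1.563]
force: [1.1, 1.1, -0.9]
width: 0.0611
gripper_force: 0.0
```

servo_tool:
  moves:
    - {"dx": 0.005,"dy": 0,"dz": -0.06,"roll": 0,"jaw": 0.7}
    - {"dx": 0,"dy": 0,"dz": -0.06,"roll": 0,"jaw": 0.7}
    - {"dx": 0,"dy": 0,"dz": -0.04,"roll": 0,"jaw": 0.7}
    - {"dx": 0,"dy": 0,"dz": -0.02,"roll": 0,"jaw": 0.7}
    - {"dx": 0,"dy": 0,"dz": -0.02,"roll": 0,"jaw": 0.7}
    - {"dx": 0,"dy": 0,"dz": -0.02,"roll": 0,"jaw": 0.7}
    - {"dx": 0,"dy": 0,"dz": 0,"roll": 0,"jaw": 0.7}
    - {"dx": 0,"dy": 0,"dz": 0,"roll": 0,"jaw": 0.7}
    - {"dx": 0,"dy": 0,"dz": 0,"roll": 0,"jaw": 0.7}
    - {"dx": 0,"dy": 0,"dz": 0,"roll": 0,"jaw": 0.7}

```text
t: 3.9
eef_pos: [0.5209, -0.339, 0.1873]
ee_rot: [-3.14, -0.0, -1.563]
force: [-0.3, -0.1, -0.4]
width: 0.0612
gripper_force: 0.0
```

```bash
python3 - <<'E'
from h import *
s=get_state();c=calibration("wrist");p,d=grab_frame("wrist");save(p,'w2');np.savez('w2',p=p,d=d,K=c["intrinsics"],R=c["R"],t=c["t"])
print(s["t"],s["eef_pos"],s["ee_rot"],s["width"])
E
```

```text
3.9 [ 0.52091603 -0.33897014  0.18732186] [-3.14046038e+00 -3.95764277e-04 -1.56252186e+00] 0.06121946471173304
```

View pics/w2.png

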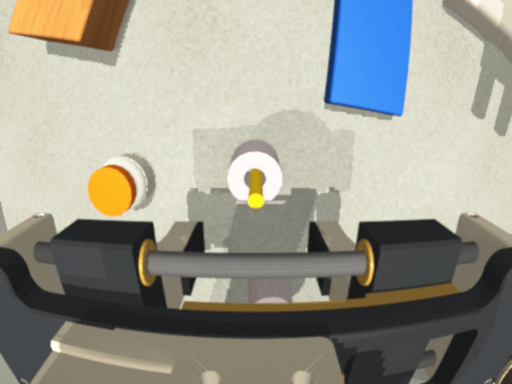

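The wrist view shows the needle top at (256,201) and the cup rim centred at (255,176), between the fingers. I'll convert these to positions.

```bash
cat >> h.py <<'E'
def fish(z,u,v,h):
    K,R,t=z['K'],z['R'],z['t'];a=np.array([u-K[0,2],v-K[1,2]]);r=np.hypot(*a);th=r/K[0,0]
    q=R.T@np.r_[a/r*np.sin(th),np.cos(th)];c=-R.T@t;return (c+q*(h-c[2])/q[2]).round(4)
E
python3 - <<'E'
from h import *
z=np.load('w2.npz')
print(fish(z,256,201,.137),fish(z,256,185,.085),fish(z,255,176,.08),-z['R'].T@z['t'])
E
```

```text
[ 0.5209 -0.3433  0.137 ] [ 0.521  -0.3411  0.085 ] [ 0.522  -0.3484  0.08  ] [ 0.52143792 -0.41374014  0.34622291]
```

servo_tool:
  moves:
    - {"dx": 0,"dy": -0.003,"dz": -0.03,"roll": 0,"jaw": 0.7}
    - {"dx": 0,"dy": 0,"dz": -0.03,"roll": 0,"jaw": 0.7}
    - {"dx": 0,"dy": 0,"dz": -0.02,"roll": 0,"jaw": 0.7}
    - {"dx": 0,"dy": 0,"dz": -0.01,"roll": 0,"jaw": 0.7}
    - {"dx": 0,"dy": 0,"dz": 0,"roll": 0,"jaw": 0.7}
    - {"dx": 0,"dy": 0,"dz": 0,"roll": 0,"jaw": 0}
    - {"dx": 0,"dy": 0,"dz": 0,"roll": 0,"jaw": 0}
    - {"dx": 0,"dy": 0,"dz": 0,"roll": 0,"jaw": 0}
    - {"dx": 0,"dy": 0,"dz": 0,"roll": 0,"jaw": 0}
    - {"dx": 0,"dy": 0,"dz": 0,"roll": 0,"jaw": 0}
  newtons: 20

```text
t: 5.2
eef_pos: [0.5206, -0.3418, 0.0967]
ee_rot: [-3.141, -0.0, -1.563]
force: [0.3, -0.8, -0.1]
width: 0.017
gripper_force: 0.0
```

servo_tool:
  moves:
    - {"dx": 0,"dy": 0,"dz": 0,"roll": 0,"jaw": 0}
    - {"dx": 0,"dy": 0,"dz": 0,"roll": 0,"jaw": 0}
    - {"dx": 0,"dy": 0,"dz": 0,"roll": 0,"jaw": 0}
    - {"dx": 0,"dy": 0,"dz": 0,"roll": 0,"jaw": 0}
    - {"dx": 0,"dy": 0,"dz": 0.01,"roll": 0,"jaw": 0}
    - {"dx": 0,"dy": 0,"dz": 0.03,"roll": 0,"jaw": 0}
    - {"dx": 0,"dy": 0,"dz": 0.04,"roll": 0,"jaw": 0}
    - {"dx": 0,"dy": 0,"dz": 0.05,"roll": 0,"jaw": 0}
    - {"dx": 0,"dy": 0,"dz": 0.05,"roll": 0,"jaw": 0}
    - {"dx": 0,"dy": 0,"dz": 0.03,"roll": 0,"jaw": 0}

```text
t: 6.45
eef_pos: [0.521, -0.3422, 0.3105]
ee_rot: [-3.138, -0.002, -1.562]
force: [0.7, 0.9, -1.5]
width: 0.0114
gripper_force: 20.0
```

servo_tool:
  moves:
    - {"dx": 0.005,"dy": 0.04,"dz": 0,"roll": 0,"jaw": 0}
    - {"dx": 0.005,"dy": 0.05,"dz": 0,"roll": 0,"jaw": 0}
    - {"dx": 0.005,"dy": 0.055,"dz": 0,"roll": 0,"jaw": 0}
    - {"dx": 0.005,"dy": 0.055,"dz": 0,"roll": 0,"jaw": 0}
    - {"dx": 0.005,"dy": 0.055,"dz": 0,"roll": 0,"jaw": 0}
    - {"dx": 0.005,"dy": 0.055,"dz": 0,"roll": 0,"jaw": 0}
    - {"dx": 0.005,"dy": 0.05,"dz": 0,"roll": 0,"jaw": 0}
    - {"dx": 0.005,"dy": 0.045,"dz": 0,"roll": 0,"jaw": 0}
    - {"dx": 0.005,"dy": 0.025,"dz": 0,"roll": 0,"jaw": 0}
    - {"dx": 0,"dy": 0,"dz": 0,"roll": 0,"jaw": 0}

```text
t: 7.7
eef_pos: [0.5658, 0.0895, 0.3066]
ee_rot: [3.141, -0.0, -1.561]
force: [-0.1, -0.4, -0.4]
width: 0.0115
gripper_force: 20.0
```

servo_tool:
  moves:
    - {"dx": 0,"dy": 0,"dz": -0.03,"roll": 8,"jaw": 0}
    - {"dx": 0,"dy": 0,"dz": -0.05,"roll": 0,"jaw": 0}
    - {"dx": 0,"dy": 0,"dz": -0.05,"roll": 0,"jaw": 0}
    - {"dx": 0,"dy": 0,"dz": -0.04,"roll": 0,"jaw": 0}
    - {"dx": 0,"dy": 0,"dz": -0.02,"roll": 0,"jaw": 0}
    - {"dx": 0,"dy": 0,"dz": 0,"roll": 0,"jaw": 0}
    - {"dx": 0,"dy": 0,"dz": 0,"roll": 0,"jaw": 0.6}
    - {"dx": 0,"dy": 0,"dz": 0,"roll": 0,"jaw": 0.6}
    - {"dx": 0,"dy": 0,"dz": 0,"roll": 0,"jaw": 0.6}
    - {"dx": 0,"dy": 0,"dz": 0,"roll": 0,"jaw": 0.6}

```text
t: 8.95
eef_pos: [0.5658, 0.0883, 0.1171]
ee_rot: [-3.141, 0.0, -1.423]
force: [-0.7, -0.8, -0.2]
width: 0.0462
gripper_force: 0.0
```

servo_tool:
  moves:
    - {"dx": 0,"dy": 0,"dz": 0,"roll": 0,"jaw": 0.6}
    - {"dx": 0,"dy": 0,"dz": 0,"roll": 0,"jaw": 0.6}
    - {"dx": 0,"dy": 0,"dz": 0,"roll": 0,"jaw": 0.6}
    - {"dx": 0,"dy": 0,"dz": 0.03,"roll": 0,"jaw": 0.6}
    - {"dx": 0,"dy": 0,"dz": 0.05,"roll": 0,"jaw": 0.6}
    - {"dx": 0,"dy": 0,"dz": 0.06,"roll": 0,"jaw": 0.6}
    - {"dx": 0,"dy": 0,"dz": 0.06,"roll": 0,"jaw": 0.6}
    - {"dx": 0,"dy": 0,"dz": 0.06,"roll": 0,"jaw": 0}
    - {"dx": 0,"dy": 0,"dz": 0.03,"roll": 0,"jaw": 0}
    - {"dx": 0,"dy": 0,"dz": 0,"roll": 0,"jaw": 0}

```text
t: 10.2
eef_pos: [0.5664, 0.0883, 0.4095]
ee_rot: [-3.137, 0.001, -1.423]
force: [-0.2, 0.4, -1.4]
width: 0.0282
gripper_force: 0.0
```

```bash
python3 - <<'E'
from h import *
s=get_state();c=calibration("wrist");p,d=grab_frame("wrist");np.savez('w3',p=p,d=d,K=c["intrinsics"],R=c["R"],t=c["t"])
q,e=grab_frame("scene");np.savez('scene1',p=q,d=e)
save(np.hstack([cv2.resize(p,(400,300)),cv2.resize(q[80:280,250:500],(375,300))]),'w3')
S=calibration("scene")
for u,v in((428,125),(440,148),(412,165),(425,180),(420,150)):print((u,v),world(S,u,v,e[v,u]).round(3))
print(s["t"],s["eef_pos"],s["ee_rot"],s["width"])
E
```

```text
(428, 125) [0.519 0.195 0.294]
(440, 148) [0.612 0.207 0.29 ]
(412, 165) [0.53  0.181 0.201]
(425, 180) [0.616 0.195 0.218]
(420, 150) [0.536 0.188 0.242]
10.2 [0.56639075 0.08831087 0.40947924] [-3.13665781e+00  1.14027575e-03 -1.42286547e+00] 0.028231906316615638
```

View pics/w3.png

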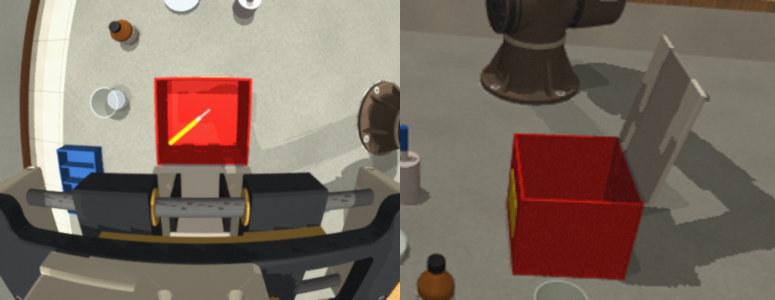

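The wrist view shows the needle lying in the bin, at about (188,127) in the reduced picture. The scene view shows the lid leaning slightly past upright, by about 9° (from depth). Next I go behind the lid, off to the side of the plug, and push it shut.

servo_tool:
  moves:
    - {"dx": -0.022,"dy": 0.049,"dz": 0,"roll": 0,"jaw": 0}
    - {"dx": -0.022,"dy": 0.049,"dz": 0,"roll": 0,"jaw": 0}
    - {"dx": -0.022,"dy": 0.049,"dz": 0,"roll": 0,"jaw": 0}
    - {"dx": -0.022,"dy": 0.049,"dz": 0,"roll": 0,"jaw": 0}
    - {"dx": 0,"dy": 0,"dz": 0,"roll": 0,"jaw": 0}
    - {"dx": 0,"dy": 0,"dz": -0.04,"roll": 0,"jaw": 0}
    - {"dx": 0,"dy": 0,"dz": -0.05,"roll": 0,"jaw": 0}
    - {"dx": 0,"dy": 0,"dz": -0.032,"roll": 0,"jaw": 0}
    - {"dx": 0,"dy": 0,"dz": 0,"roll": 0,"jaw": 0}
    - {"dx": 0,"dy": 0,"dz": 0,"roll": 0,"jaw": 0}

```text
t: 11.55
eef_pos: [0.4783, 0.2841, 0.2857]
ee_rot: [-3.14, -0.0, -1.423]
force: [0.7, -0.6, 0.1]
width: 0.0002
gripper_force: 0.0
```

servo_tool:
  moves:
    - {"dx": 0.004,"dy": -0.026,"dz": 0,"roll": 0,"jaw": 0}
    - {"dx": 0.004,"dy": -0.026,"dz": 0,"roll": 0,"jaw": 0}
    - {"dx": 0.004,"dy": -0.026,"dz": 0,"roll": 0,"jaw": 0}
    - {"dx": 0.004,"dy": -0.026,"dz": 0,"roll": 0,"jaw": 0}
    - {"dx": 0.004,"dy": -0.026,"dz": 0,"roll": 0,"jaw": 0}
    - {"dx": 0.004,"dy": -0.024,"dz": -0.004,"roll": 0,"jaw": 0}
    - {"dx": 0.004,"dy": -0.024,"dz": -0.007,"roll": 0,"jaw": 0}
    - {"dx": 0.002,"dy": -0.015,"dz": -0.01,"roll": 0,"jaw": 0}
    - {"dx": 0.002,"dy": -0.015,"dz": -0.012,"roll": 0,"jaw": 0}
    - {"dx": 0,"dy": 0,"dz": 0,"roll": 0,"jaw": 0}

```text
t: 12.8
eef_pos: [0.5092, 0.0751, 0.2506]
ee_rot: [3.14, -0.001, -1.424]
force: [0.8, -0.3, 0.3]
width: 0.0003
gripper_force: 0.0
```

servo_tool:
  moves:
    - {"dx": 0.002,"dy": -0.013,"dz": -0.014,"roll": 0,"jaw": 0}
    - {"dx": 0.002,"dy": -0.012,"dz": -0.015,"roll": 0,"jaw": 0}
    - {"dx": 0.001,"dy": -0.008,"dz": -0.017,"roll": 0,"jaw": 0}
    - {"dx": 0.001,"dy": -0.008,"dz": -0.017,"roll": 0,"jaw": 0}
    - {"dx": 0,"dy": -0.004,"dz": -0.012,"roll": 0,"jaw": 0}
    - {"dx": 0,"dy": -0.003,"dz": -0.012,"roll": 0,"jaw": 0}
    - {"dx": 0,"dy": 0,"dz": -0.008,"roll": 0,"jaw": 0}
    - {"dx": 0,"dy": 0,"dz": -0.004,"roll": 0,"jaw": 0}
    - {"dx": 0,"dy": 0,"dz": 0,"roll": 0,"jaw": 0}
    - {"dx": 0,"dy": 0,"dz": 0,"roll": 0,"jaw": 0}

```text
t: 14.05
eef_pos: [0.5154, 0.028, 0.1533]
ee_rot: [3.141, -0.001, -1.422]
force: [-3.6, -1.4, 6.4]
width: 0.0007
gripper_force: 2.9
```

servo_tool:
  moves:
    - {"dx": 0,"dy": 0,"dz": -0.002,"roll": 0,"jaw": 0}
    - {"dx": 0,"dy": 0,"dz": 0,"roll": 0,"jaw": 0}
    - {"dx": 0,"dy": 0,"dz": 0,"roll": 0,"jaw": 0}
    - {"dx": 0,"dy": 0,"dz": 0.03,"roll": 0,"jaw": 0}
    - {"dx": 0,"dy": 0,"dz": 0.05,"roll": 0,"jaw": 0}
    - {"dx": 0,"dy": -0.02,"dz": 0.05,"roll": 0,"jaw": 0}
    - {"dx": 0,"dy": -0.04,"dz": 0.02,"roll": 0,"jaw": 0}
    - {"dx": 0,"dy": -0.03,"dz": 0,"roll": 0,"jaw": 0}
    - {"dx": 0,"dy": 0,"dz": 0,"roll": 0,"jaw": 0}
    - {"dx": 0,"dy": 0,"dz": 0,"roll": 0,"jaw": 0}

```text
t: 15.3
eef_pos: [0.5156, -0.0616, 0.3005]
ee_rot: [-3.142, 0.0, -1.423]
force: [0.9, -0.2, 0.5]
width: 0.0004
gripper_force: 0.0
```

```bash
python3 - <<'E'
from h import *
s=get_state()
print(s["t"],s["eef_pos"],s["force"])
I=[]
for n in("top","scene"):
    c=calibration(n);p,d=grab_frame(n);np.savez(n+'2',p=p,d=d,K=c["intrinsics"],R=c["R"],t=c["t"])
    h=p.astype(int);m=((h[...,2]>h[...,0]+50)&(h[...,2]>h[...,1]+20)).astype(np.uint8)
    for st in cv2.connectedComponentsWithStats(m)[2][1:]:
        if st[4]>8: print(n,st)
    I.append(p)
save(np.hstack([cv2.resize(I[0][155:275,100:260],(400,300)),cv2.resize(I[1][100:280,280:480],(333,300))]),'shut')
E
```

```text
15.3 [ 0.51557729 -0.06162528  0.30051082] [ 0.89121889 -0.23097583  0.47924941]
top [  85  100   64   41 1625]
top [279 231   4   5  14]
top [ 355  256   55   34 1574]
scene [ 131  156   61   31 1174]
scene [250 163   5  17  75]
scene [340 178  19  12 185]
scene [  0 182  36  27 514]
scene [ 428  319   84   65 2492]
```

View pics/shut.png

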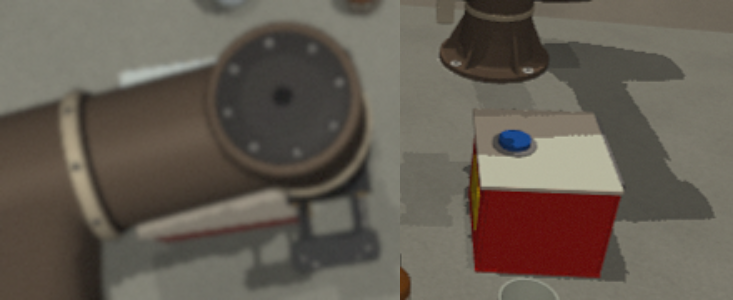

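The lid is shut and the plug is raised, with its top centre at about (349,183) in the scene view.

```bash
python3 - <<'E'
from h import *
S=np.load('scene2.npz')
r=S['R'].T@np.linalg.inv(S['K'])@[349.1,182.8,1];c=-S['R'].T@S['t'];print(c+r*(.165-c[2])/r[2], c+r*S['d'][183,349])
E
```

```text
[0.57584733 0.04942901 0.165     ] [0.57044965 0.04964034 0.16155159]
```

servo_tool:
  moves:
    - {"dx": 0.014,"dy": 0.028,"dz": 0,"roll": 0,"jaw": 0}
    - {"dx": 0.014,"dy": 0.028,"dz": 0,"roll": 0,"jaw": 0}
    - {"dx": 0.014,"dy": 0.028,"dz": 0,"roll": 0,"jaw": 0}
    - {"dx": 0.014,"dy": 0.026,"dz": 0,"roll": 0,"jaw": 0}
    - {"dx": 0,"dy": 0,"dz": -0.05,"roll": 0,"jaw": 0}
    - {"dx": 0,"dy": 0,"dz": -0.05,"roll": 0,"jaw": 0}
    - {"dx": 0,"dy": 0,"dz": -0.025,"roll": 0,"jaw": 0}
    - {"dx": 0,"dy": 0,"dz": -0.008,"roll": 0,"jaw": 0}
    - {"dx": 0,"dy": 0,"dz": -0.005,"roll": 0,"jaw": 0}
    - {"dx": 0,"dy": 0,"dz": 0,"roll": 0,"jaw": 0}

```text
t: 16.65
eef_pos: [0.5723, 0.0485, 0.1635]
ee_rot: [-3.14, 0.0, -1.423]
force: [0.3, 0.9, 1.1]
width: 0.0006
gripper_force: 0.0
```

servo_tool:
  moves:
    - {"dx": 0,"dy": 0,"dz": -0.003,"roll": 0,"jaw": 0}
    - {"dx": 0,"dy": 0,"dz": -0.003,"roll": 0,"jaw": 0}
    - {"dx": 0,"dy": 0,"dz": -0.002,"roll": 0,"jaw": 0}
    - {"dx": 0,"dy": 0,"dz": 0,"roll": 0,"jaw": 0}
    - {"dx": 0,"dy": 0,"dz": 0,"roll": 0,"jaw": 0}
    - {"dx": 0,"dy": 0,"dz": 0,"roll": 0,"jaw": 0}
    - {"dx": 0,"dy": 0,"dz": 0,"roll": 0,"jaw": 0}
    - {"dx": 0,"dy": 0,"dz": 0,"roll": 0,"jaw": 0}
    - {"dx": 0,"dy": 0,"dz": 0,"roll": 0,"jaw": 0}
    - {"dx": 0,"dy": 0,"dz": 0,"roll": 0,"jaw": 0}

```text
t: 17.9
eef_pos: [0.5727, 0.0485, 0.1571]
ee_rot: [-3.138, 0.0, -1.422]
force: [-4.8, 1.5, 12.1]
width: 0.0005
gripper_force: 6.1
```

servo_tool:
  moves:
    - {"dx": 0,"dy": 0,"dz": -0.002,"roll": 0,"jaw": 0}
    - {"dx": 0,"dy": 0,"dz": -0.001,"roll": 0,"jaw": 0}
    - {"dx": 0,"dy": 0,"dz": 0,"roll": 0,"jaw": 0}
    - {"dx": 0,"dy": 0,"dz": 0,"roll": 0,"jaw": 0}
    - {"dx": 0,"dy": 0,"dz": 0,"roll": 0,"jaw": 0}
    - {"dx": 0,"dy": 0,"dz": 0,"roll": 0,"jaw": 0}
    - {"dx": 0,"dy": 0,"dz": 0,"roll": 0,"jaw": 0}
    - {"dx": 0,"dy": 0,"dz": 0,"roll": 0,"jaw": 0}
    - {"dx": 0,"dy": 0,"dz": 0,"roll": 0,"jaw": 0}
    - {"dx": 0,"dy": 0,"dz": 0,"roll": 0,"jaw": 0}

```text
t: 19.15
eef_pos: [0.5729, 0.0484, 0.1567]
ee_rot: [-3.136, 0.0, -1.422]
force: [-13.2, 3.3, 30.9]
width: 0.0003
gripper_force: 15.5
```

The force rose to 31 N with almost no further travel, so the plug is at its stop. I'll retreat and check.

servo_tool:
  moves:
    - {"dx": 0,"dy": 0,"dz": 0.01,"roll": 0,"jaw": 0}
    - {"dx": 0,"dy": 0,"dz": 0.04,"roll": 0,"jaw": 0}
    - {"dx": 0,"dy": 0,"dz": 0.05,"roll": 0,"jaw": 0}
    - {"dx": -0.02,"dy": -0.04,"dz": 0.04,"roll": 0,"jaw": 0}
    - {"dx": -0.02,"dy": -0.05,"dz": 0,"roll": 0,"jaw": 0}
    - {"dx": -0.02,"dy": -0.04,"dz": 0,"roll": 0,"jaw": 0}
    - {"dx": 0,"dy": 0,"dz": 0,"roll": 0,"jaw": 0}
    - {"dx": 0,"dy": 0,"dz": 0,"roll": 0,"jaw": 0}
    - {"dx": 0,"dy": 0,"dz": 0,"roll": 0,"jaw": 0}
    - {"dx": 0,"dy": 0,"dz": 0,"roll": 0,"jaw": 0}

```text
t: 20.4
eef_pos: [0.512, -0.0812, 0.2913]
ee_rot: [3.141, -0.0, -1.422]
force: [0.3, -0.9, -0.2]
width: 0.0009
gripper_force: 0.0
```

```bash
python3 - <<'E'
from h import *
p,d=grab_frame("scene");save(np.hstack([cv2.resize(p,(400,300)),cv2.resize(p[155:230,310:410],(400,300),interpolation=cv2.INTER_CUBIC)]),'fin')
E
```

```text
(no output)
```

View pics/fin.png

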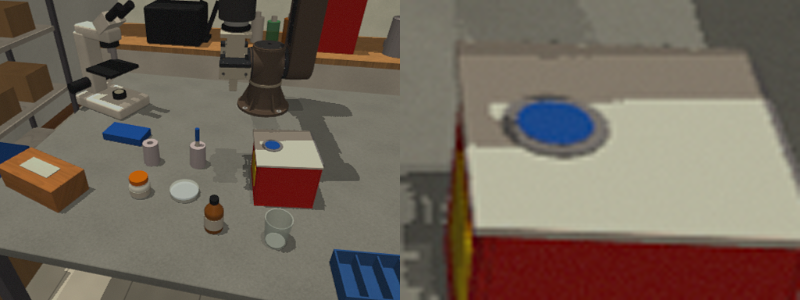

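The lid is flat on the rim, the plug at (555,122) in the enlarged crop is level with its collar, and the pen and bystanders haven't moved.

```bash
python3 -c "
from station import *
print(job_done())"
```

```text
the job is handed in; nothing more can be done
None
```

The job is handed in: the needle is in the bin, the lid is shut and the plug is pressed to its stop, with the pen and other items left in place; `job_done()` returned no verdict.

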